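# Register a coin carrier in the corner of the coin scanner

## Robot

A 6-joint arm with a two-finger parallel gripper is mounted at the origin on the work surface. World frame = base frame: x ahead of the robot, y to its left, z up, the work surface at z = 0. Lengths are in m, angles in rad, forces in N, time in s.
With the tool pointing down it reaches from about 0.275 to 0.75 m from the base axis. Payload 10.2 kg.
Tool frame: the origin (TCP) lies midway between the tips of the shut fingers; the grasp point (between the pads) lies 19 mm behind it (r.tcp_to_grasp is the distance from the TCP to the grasp point, in m); x points along the fingers, y is the direction in which the jaws open and shut, and the axes are right-handed (so a half turn about x gives the same grasp; the last joint's range is limited). The gripper opens to 88 mm and grips with 3 to 60 N. Pads are 18 mm wide; open, the fingers measure 123 mm over their backs; the gripper's body (75 mm by 187 mm) begins 45 mm behind the grasp point.
Start: joints at [0.946, 0.313, 1.498, -0, 1.331, -0.223], TCP at [0.205, 0.483, 0.239] pointing down, gripper open.
Joint ranges: [-2.94, 2.94], [-0.97, 2.17], [0.19, 2.56], [-1.23, 4.37], [0.02, 3.11], [-2.88, 2.88]. Speed limits (rad/s): [2.39, 2.39, 3.01, 3.14, 3.14, 3.14].

## Interface

Orientations are given as a unit quaternion [w, x, y, z].
In Python, from workcell import r, viewer, finder gives the robot as it stands.
- The arm moves only by the tool arm_command, never from a script. Its argument "moves" is a list of rows, each an object of numbers: "grip": the opening in per cent of the stroke, from 0 (shut) to 100 (fully open); "x", "y", "z": the shift along the world's x, y, z in mm; "ax", "ay", "az": the turn, a rotation vector about the world's x, y, z in rad. In form: [{"grip": .., "x": .., "y": .., "z": .., "ax": .., "ay": .., "az": ..}, ...]. A call has 1 to 12 rows; each row is the pose to reach, as a shift and turn from the pose commanded when the call began; what a row does not reach only later rows make up. A row lasts 1/12 s, in which the tool goes at most 41.7 mm and 7.16 degrees, less where a joint would pass 70% of its speed; a pose out of reach is approached as far as the arm can. A call with a gripper value outside its range is refused whole. The fingers move at their own pace and stop on an object; the grip force is fixed at half the most. Time passes only in rows, so rows that repeat a pose let the fingers close. It gives the time, the measured TCP pose, the force and the opening at its end, in the units of the state.
- r.sense(): the state, without advancing time (a new reading comes with each control period).
- viewer.camera(name): name is "scene" or "top" or "wrist"; returns the picture (384x512x3 uint8, blue, green, red); there is no depth.
- viewer.camera_params(name): a dict with "intrinsics" (3x3 intrinsics, pixels), "rvec" (rotation vector, rad) and "tvec" (3), from world to camera coordinates, as OpenCV has them; the wrist camera has in their place "tool_from_camera" (4x4, takes a point from camera to tool coordinates, whose origin is the TCP and whose axes are the tool frame's). Camera axes: x right, y down, z forward; pixel columns grow to the right and rows downward; lengths in m; the calibration is good to about 2 mm. A picture is of the moment at which its call begins: read the wrist's pose just before it. camera_params takes no time and is no camera call.
- r.close_job(): hands the job in, once; it reports no verdict.
Trained networks look in the newest picture that a camera, given by its name, has taken for a name from the list of things; names that differ only in an ending like _2 or _b are one class to them, and where a whole thing is asked for, a point or a joint stands for the part that bears it (a point fixed in the world has none). Each returns a list of dicts, best first, with "confidence" (0 to 1); they miss things now and then, are a little off and sometimes report something else, mostly with a low value. They report only what shows in the picture. A call takes as long as a camera call.
- finder.silhouettes(camera, target): "region" (384x512 bool, what is visible of it).
- finder.landmark_of(camera, target): "position" ([x, y, z] in m, in world coordinates, good to about 4 mm: a listed point, or the origin of a listed thing).
The state is a dict: "t": time; "qpos": joint angles; "qd": joint speeds; "tau": joint torques, N m; "ee_pos": TCP position; "tool_rot": TCP orientation; "contact_force": force on the tool from outside, world axes, zero at the start; "ft_torque": the same for the moment, N m; "finger_gap": opening from 0.0 (shut) to 1.0 (fully open).
Only numpy, scipy, OpenCV 4.12 (cv2) and the standard library are available. Lean on these libraries where they do the work, as an engineer would, in place of code of your own. Each camera call takes 0.05 s, during which the arm holds its last target.

## Task

Set up the coin scanner for the green coin: first turn the feed dial anticlockwise, fully back to its zero stop, so that the scan head is home. Then take the carrier with the green coin by its upright grip, lay it flat on the black stage with its coin end away from you, and slide it squarely into the corner until its end bears on the far stop and its long side on the right-hand stop. Finish while still holding it there by the grip, pressed firmly but not rammed against both stops at once; never touch the coins, and leave the other carrier and the things lying about where they are.

Things in the scene. Friction and masses are not known exactly. Their poses are not given: they have to be found in the camera images.
- scanner: Coin scanner, fixed to the table, turned up to 0.2 rad: light grey base 310 x 310 x 25 mm, black stage on it. Origin at table level under the stage; x away from the robot, y left, z up. Stage top 33 mm up, over x -85 to +80, y -105 to +20 mm. The white scan head stands clear of the stage on the left, at y over +65, x -10 to +95 mm, up to 220 mm high.
- corner (a point): The corner where the planes of the two stops' bearing faces meet, at stage level, (+60, -90, 33) mm from the scanner's origin; axes as the scanner's. A carrier fully home has the centre of its underside at (-60, +32, 0) mm in this frame and its axes parallel to these.
- far_stop: Far stop: fixed ground steel rail 75 mm long along the scanner's y, 14 mm thick, standing 12 mm above the stage, smooth (friction about 0.2 against the carrier, like the stage). Origin at the foot (stage level) of the middle of its bearing face; the face looks to the scanner's -x, towards the robot.
- right_stop: Right-hand stop: fixed ground steel rail 115 mm long along the scanner's x, 14 mm thick, standing 12 mm above the stage, smooth (friction about 0.2 against the carrier, like the stage). Origin at the foot (stage level) of the middle of its bearing face; the face looks to the scanner's +y, to the left.
- feed_dial (a joint): Angle of the feed dial in rad: 0 on the zero stop (a hard stop), growing clockwise seen from above, starts between 0.6 and 1.3. Friction holds it (0.06 N m). It drives the scan head, 20 mm per rad away from the robot.
- dial_grip (a point): Point on the feed dial's vertical axis, half-way up its bar, 69 mm above the table; turns with the dial. The dial: a dark bar 42 long, 14 thick, 24 mm high (57 to 81 mm above the table) on a black skirt 48 mm across; red line at the bar's pointer end. The bar lies along this point's x; at dial 0 that is the scanner's x, pointer away from the robot.
- green_grip (a point): Centre of the upright grip of the carrier with the green coin: an aluminium block 24 (x) x 30 (y) x 40 mm (z) standing on the carrier's plate. The point lies 20 mm above the plate's top, 36 mm above the carrier's underside and 36 mm behind (-x) its centre; axes as the carrier's.
- green_carrier: The loose carrier with the green coin, about 0.25 kg: dark grey plate 120 (x) x 64 (y) x 16 mm (z) with the grip on its -x half and the coin on its +x half. Origin at the centre of its underside. It starts flat on the table, its coin end away from the robot, turned up to 0.45 rad from the robot's x.
- green_coin: The green coin, 34 mm across, 4 mm thick, fixed among three brass pins on its carrier's plate, 32 mm ahead (+x) of the carrier's centre; origin at the centre of its underside, 16 mm above the carrier's. Not to be touched.
- silver_carrier: The other carrier, the same but with a silver coin; origin at the centre of its underside, x towards its coin end. The two carriers may have changed places. Leave it alone.
- silver_coin: The silver coin in the other carrier; origin at the centre of its underside. Not to be touched.
- air_can: Loose aluminium spray can with a blue band, 58 mm across, 185 mm tall, upright, left of the scanner; origin at its underside.
- wax_jar: Loose jar with a black lid, 68 mm across, 60 mm tall, left of the scanner; origin at its underside.
- tape_roll: Loose roll of blue tape lying flat, 90 mm across, 20 mm high, behind the carriers; origin at its underside.
- soft_brush: Loose brush lying on the table to the robot's right; origin at its middle, its length along x.
- callipers: Loose steel callipers lying flat, 210 mm long along their x, 14 mm high, behind the carriers; origin at the middle underneath.
- coin_dish: Loose white dish of coins, 110 x 150 x 28 mm, to the right; origin at its underside.

How it is judged:
By the outcome, as a careful person would: the job done as asked, in the order asked, and still so for the second after the job is handed in, while the arm keeps its last pose, push and grip.
It also fails if it takes over 64 s, if anything falls off the work surface, if the arm or the gripper's body presses on something with over 40 N, if the wrist force passes 120 N, or if a joint passes its speed limit or range.

## Working session

There is one attempt and no reset: what is moved stays moved. The work goes in short steps, Python scripts to look and compute and a tool call to move; the robot and the scene stay as the last step left them, time stands still between calls to the robot, and variables do not carry over. Pictures are saved under pics/ and viewed, and the job is handed in when it is done.

Besides the shell and the picture viewer there is one more tool, called after "Request:" as a command line: name --argument value ..., lists and objects as JSON in quotes. arm_command: Moves the arm, as the interface text tells. Its arguments: {"type":"object","properties":{"moves":{"type":"array","items":{"type":"object","properties":{"grip":{"type":"number"},"x":{"type":"number"},"y":{"type":"number"},"z":{"type":"number"},"ax":{"type":"number"},"ay":{"type":"number"},"az":{"type":"number"}}}}},"required":["moves"]}

```bash
ls; mkdir -p pics; cat > h.py <<'E'
import numpy as np, cv2
from workcell import r, viewer, finder
from scipy.spatial.transform import Rotation as R
E
python3 - <<'E'
from h import *
s=r.sense(); print(s['t'],s['ee_pos'],s['tool_rot'],s['contact_force'],r.tcp_to_grasp)
for c in ['top','scene']:
    im=viewer.camera(c); cv2.imwrite(f'pics/{c}0.png',cv2.resize(im,None,fx=1.5,fy=1.5))
    for t in ['scanner','corner','far_stop','right_stop','dial_grip','green_grip','green_carrier','green_coin','silver_carrier','silver_coin']:
        try: print(c,t,[(np.round(d['position'],4).tolist(),round(d['confidence'],2)) for d in finder.landmark_of(c,t)[:2]])
        except Exception as e: print(t,e)
print(r.sense()['t'])
E
```

```text
pics
0.0 [0.20516784 0.48298114 0.23817094] [ 0.69268943  0.1406899   0.6930796  -0.14152165] [0.54695524 0.6336913  0.63290112] 0.0187
top scanner [([0.5805, 0.1448, -0.0022], 0.74)]
top corner [([0.6339, 0.0543, 0.0355], 0.89)]
top far_stop [([0.4993, -0.3781, 0.0005], 0.58), ([0.6373, 0.1041, 0.0343], 0.43)]
top right_stop [([0.5555, 0.0626, 0.0331], 0.58), ([0.603, 0.5094, 0.0019], 0.34)]
top dial_grip [([0.4557, 0.289, 0.0668], 0.53)]
top green_grip [([0.4576, -0.2099, 0.0364], 0.9)]
top green_carrier [([0.502, -0.2118, -0.0001], 0.9)]
top green_coin [([0.5254, -0.2122, 0.0167], 0.54)]
top silver_carrier [([0.5548, 0.0618, 0.0341], 0.69), ([0.4982, -0.3762, -0.0002], 0.56)]
top silver_coin [([0.5295, -0.3777, 0.0126], 0.65)]
scene scanner [([0.5819, 0.1515, 0.004], 0.98)]
scene corner [([0.6291, 0.0548, 0.0307], 0.91), ([0.4954, -0.2173, 0.0013], 0.48)]
scene far_stop [([0.6403, 0.1032, 0.0334], 0.57)]
scene right_stop [([0.5559, 0.0615, 0.0329], 0.67), ([0.6907, -0.3447, 0.0006], 0.62)]
scene dial_grip [([0.4592, 0.2825, 0.068], 0.55)]
scene green_grip [([0.4576, -0.2152, 0.035], 0.85)]
scene green_carrier [([0.4951, -0.2159, 0.0032], 0.67), ([0.4347, -0.5298, 0.0014], 0.18)]
scene green_coin [([0.5308, -0.2117, 0.0194], 0.56), ([0.5567, 0.0614, 0.0336], 0.55)]
scene silver_carrier [([0.4985, -0.3777, 0.0001], 0.79), ([0.6023, 0.5138, -0.0004], 0.22)]
scene silver_coin [([0.4005, 0.4856, -0.0015], 0.74), ([0.5303, -0.3792, 0.0133], 0.42)]
1.1
```

View pics/top0.png

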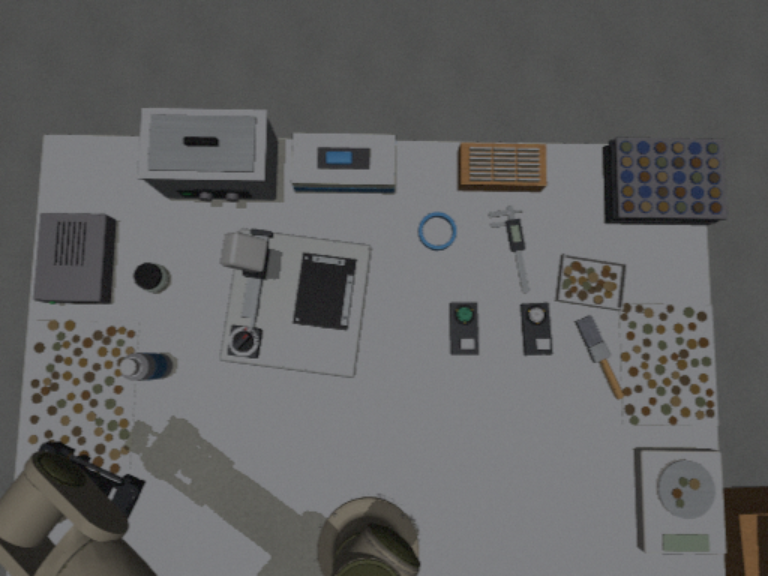

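View pics/scene0.png

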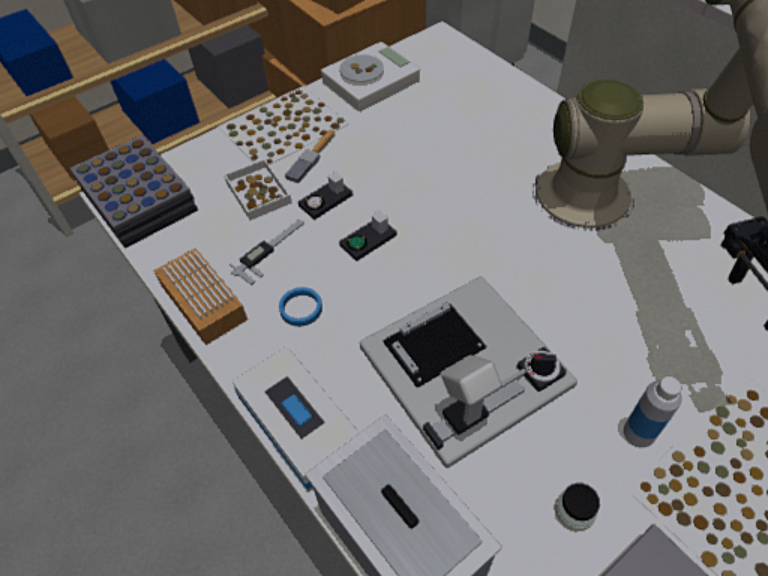

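```bash
cat >> h.py <<'E'
def proj(c,P):
    p=viewer.camera_params(c)
    if 'rvec' in p: return cv2.projectPoints(np.float64(P).reshape(-1,3),np.float64(p['rvec']),np.float64(p['tvec']),np.float64(p['intrinsics']),None)[0].reshape(-1,2)
def back(c,uv,z,pose=None):
    p=viewer.camera_params(c);K=np.array(p['intrinsics'])
    if 'rvec' in p:
        Rm=cv2.Rodrigues(np.float64(p['rvec']))[0];t=np.float64(p['tvec']).ravel();Rw=Rm.T;C=-Rm.T@t
    else:
        s=pose; q=s['tool_rot'];Rt=R.from_quat([q[1],q[2],q[3],q[0]]).as_matrix();T=np.array(p['tool_from_camera'])
        Rw=Rt@T[:3,:3];C=Rt@T[:3,3]+s['ee_pos']
    uv=np.float64(uv).reshape(-1,2);d=np.c_[uv,np.ones(len(uv))]@np.linalg.inv(K).T@Rw.T
    return C+d*((z-C[2])/d[:,2])[:,None]
def yaw(s):
    q=s['tool_rot'];M=R.from_quat([q[1],q[2],q[3],q[0]]).as_matrix();return M
E
python3 - <<'E'
from h import *
print(yaw(r.sense()).round(3)); print(viewer.camera_params('wrist'))
ct=viewer.camera('top')
for uv in [(370,242),(355,376),(221,361)]: print(back('top',np.array(uv)/1.5,0.025))
cv2.imwrite('pics/crop.png',cv2.resize(ct[140:260,130:330],None,fx=4,fy=4,interpolation=cv2.INTER_CUBIC))
for n in ['green_carrier','scanner','dial_grip']:
    d=finder.silhouettes('top',n)[0]; print(n,d['confidence'])
    ys,xs=np.nonzero(d['region']); z={'green_carrier':.016,'scanner':.025,'dial_grip':.081}[n]
    P=back('top',np.c_[xs,ys],z)[:,:2]; print(cv2.minAreaRect((P*1000).astype(np.float32)))
E
```

```text
[[ 0.     0.391  0.92 ]
 [-0.     0.92  -0.391]
 [-1.     0.     0.   ]]
{'intrinsics': array([[345.70438054,   0.        , 261.85408718],
       [  0.        , 345.70438054, 195.7917137 ],
       [  0.        ,   0.        ,   1.        ]]), 'tool_from_camera': array([[-6.52885971e-04, -2.71895357e-01,  9.62326602e-01,
        -1.45374214e-01],
       [ 9.99999785e-01, -1.25352134e-04,  6.43028226e-04,
        -7.09484541e-05],
       [-5.42066954e-05,  9.62326815e-01,  2.71895380e-01,
        -6.95998775e-02],
       [ 0.00000000e+00,  0.00000000e+00,  0.00000000e+00,
         1.00000000e+00]])}
[[0.68982159 0.00637619 0.025     ]]
[[0.38088521 0.03521231 0.025     ]]
[[0.41013519 0.33934865 0.025     ]]
green_carrier 0.67
((492.8600158691406, -211.86444091796875), (117.4786605834961, 69.52058410644531), 0.8480603694915771)
scanner 0.62
((549.8721923828125, 190.95852661132812), (344.4953918457031, 314.1658935546875), 83.72638702392578)
dial_grip 0.56
((454.8860778808594, 283.38922119140625), (46.79366683959961, 47.80121612548828), 46.58596420288086)
```

View pics/crop.png

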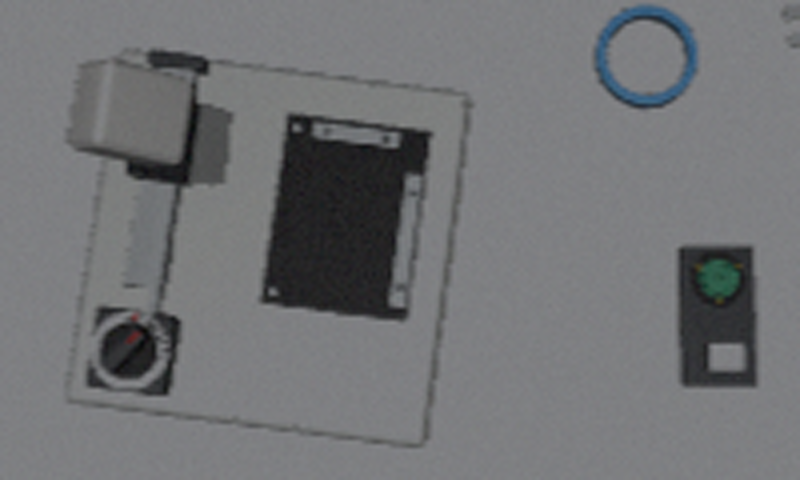

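Request:
arm_command --moves '[{"grip": 100, "x": 30, "y": -30, "z": 0, "az": -0.1}, {"x": 60, "y": -60, "z": 0, "az": -0.2, "grip": 100}, {"x": 90, "y": -85, "z": 0, "az": -0.3, "grip": 100}, {"x": 120, "y": -110, "z": 0, "az": -0.38, "grip": 100}, {"x": 155, "y": -135, "z": 0, "az": -0.38, "grip": 100}, {"x": 190, "y": -155, "z": 0, "az": -0.38, "grip": 100}, {"x": 225, "y": -175, "z": -10, "az": -0.38, "grip": 100}, {"x": 250, "y": -197, "z": -30, "az": -0.38, "grip": 100}, {"x": 252, "y": -197, "z": -50, "az": -0.38, "grip": 100}, {"x": 252, "y": -197, "z": -50, "az": -0.38, "grip": 100}, {"x": 252, "y": -197, "z": -50, "az": -0.38, "grip": 100}]'

```text
invalid input
```

```bash
python3 - <<'E'
from h import *
s=r.sense(); print(s['t'],s['ee_pos'],yaw(s).round(3))
im=viewer.camera('wrist'); cv2.imwrite('pics/w1.png',cv2.resize(im,None,fx=1.5,fy=1.5))
for n in ['dial_grip','corner','far_stop','right_stop','scanner']:
    print(n,[(np.round(d['position'],4).tolist(),round(d['confidence'],2)) for d in finder.landmark_of('wrist',n)[:2]])
E
```

```text
1.3 [0.20531859 0.48319141 0.23871265] [[-0.     0.391  0.92 ]
 [-0.     0.92  -0.391]
 [-1.    -0.     0.   ]]
dial_grip []
corner []
far_stop []
right_stop []
scanner []
```

View pics/w1.png

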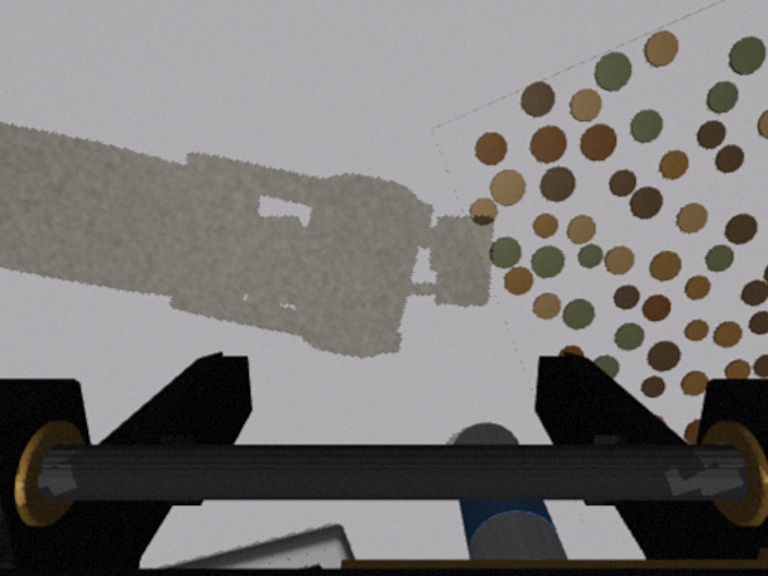

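Request:
arm_command --moves '[{"grip": 100, "x": 30, "y": -30, "z": 0, "ax": 0, "ay": 0, "az": -0.1}, {"grip": 100, "x": 60, "y": -60, "z": 0, "ax": 0, "ay": 0, "az": -0.2}, {"grip": 100, "x": 90, "y": -85, "z": 0, "ax": 0, "ay": 0, "az": -0.3}, {"grip": 100, "x": 120, "y": -110, "z": 0, "ax": 0, "ay": 0, "az": -0.38}, {"grip": 100, "x": 155, "y": -135, "z": 0, "ax": 0, "ay": 0, "az": -0.38}, {"grip": 100, "x": 190, "y": -155, "z": 0, "ax": 0, "ay": 0, "az": -0.38}, {"grip": 100, "x": 225, "y": -175, "z": -10, "ax": 0, "ay": 0, "az": -0.38}, {"grip": 100, "x": 250, "y": -197, "z": -30, "ax": 0, "ay": 0, "az": -0.38}, {"grip": 100, "x": 252, "y": -197, "z": -50, "ax": 0, "ay": 0, "az": -0.38}, {"grip": 100, "x": 252, "y": -197, "z": -50, "ax": 0, "ay": 0, "az": -0.38}, {"grip": 100, "x": 252, "y": -197, "z": -50, "ax": 0, "ay": 0, "az": -0.38}]'

```text
t: 2.52
ee_pos: [0.4569, 0.2862, 0.1885]
tool_rot: [0.653, 0.269, 0.654, -0.27]
contact_force: [0.3, -0.2, 1.3]
finger_gap: 0.999
```

```bash
python3 - <<'E'
from h import *
s=r.sense(); print(s['t'],s['ee_pos'],yaw(s).round(3))
im=viewer.camera('wrist'); cv2.imwrite('pics/w2.png',cv2.resize(im,None,fx=1.5,fy=1.5))
for n in ['dial_grip','corner','far_stop','right_stop']:
    print(n,[(np.round(d['position'],4).tolist(),round(d['confidence'],2)) for d in finder.landmark_of('wrist',n)[:2]])
E
```

```text
2.5167 [0.45694596 0.28617239 0.18852549] [[-0.002  0.705  0.709]
 [-0.     0.709 -0.705]
 [-1.    -0.001 -0.001]]
dial_grip [([0.4536, 0.2878, 0.0672], 0.8)]
corner []
far_stop []
right_stop []
```

View pics/w2.png

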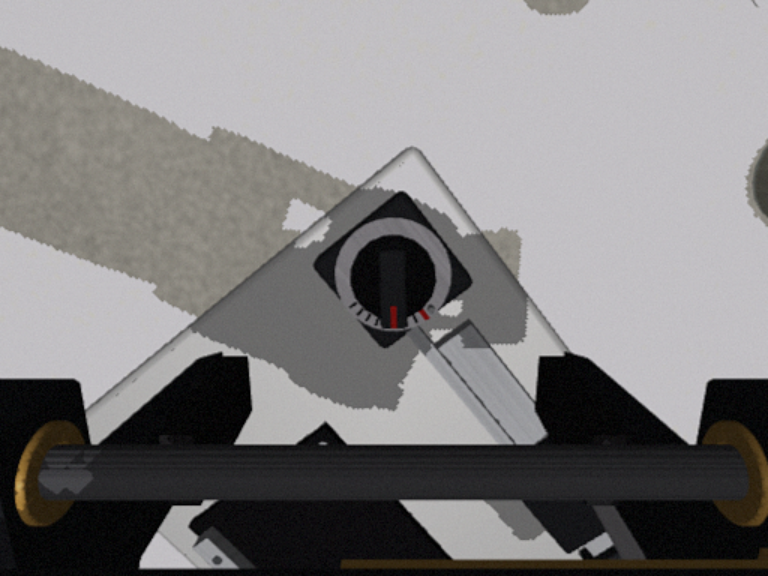

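```bash
python3 - <<'E'
from h import *
s=r.sense()
im=cv2.imread('pics/w2.png')
cv2.imwrite('pics/w2c.png',cv2.resize(im[170:380,280:500],None,fx=2.7,fy=2.7,interpolation=cv2.INTER_CUBIC))
print(back('wrist',np.array([(391,250),(394,328)])/1.5,.081,s))
P=back('wrist',np.array([(413,148),(90,412),(565,350)])/1.5,.025,s);print(P)
a=P[1]-P[0];b=P[2]-P[0];print(np.arctan2(a[1],a[0])+np.pi/2,np.arctan2(b[1],b[0]))
E
```

```text
[[0.44232097 0.30089699 0.081     ]
 [0.47261326 0.27304617 0.081     ]]
[[0.41658782 0.34421586 0.025     ]
 [0.38688937 0.07445973 0.025     ]
 [0.57495166 0.32667124 0.025     ]]
-0.10965208437536456 -0.11033679137837209
```

View pics/w2c.png

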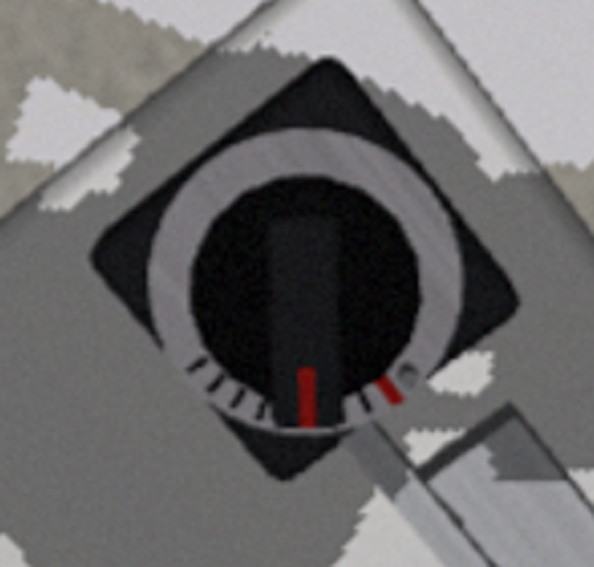

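Request:
arm_command --moves '[{"grip": 100, "x": 0.5, "y": 0.5, "z": -40, "ax": 0, "ay": 0, "az": 0}, {"grip": 60, "x": 0.5, "y": 0.5, "z": -80, "ax": 0, "ay": 0, "az": 0}, {"grip": 60, "x": 0.5, "y": 0.5, "z": -110, "ax": 0, "ay": 0, "az": 0}, {"grip": 60, "x": 0.5, "y": 0.5, "z": -127, "ax": 0, "ay": 0, "az": 0}, {"grip": 60, "x": 0.5, "y": 0.5, "z": -127, "ax": 0, "ay": 0, "az": 0}, {"grip": 30, "x": 0.5, "y": 0.5, "z": -127, "ax": 0, "ay": 0, "az": 0}, {"grip": 30, "x": 0.5, "y": 0.5, "z": -127, "ax": 0, "ay": 0, "az": 0}, {"grip": 30, "x": 0.5, "y": 0.5, "z": -127, "ax": 0, "ay": 0, "az": 0}]'

```text
t: 3.43
ee_pos: [0.4587, 0.2872, 0.0636]
tool_rot: [0.655, 0.27, 0.653, -0.269]
contact_force: [-0.5, -0.1, -0.4]
finger_gap: 0.496
```

```bash
python3 - <<'E'
from h import *
s=r.sense(); print(s['t'],s['ee_pos'],s['contact_force'],s['ft_torque'],s['finger_gap'])
im=viewer.camera('wrist'); cv2.imwrite('pics/w3.png',cv2.resize(im,None,fx=1.5,fy=1.5))
E
```

```text
3.4333 [0.45867771 0.28715912 0.06355414] [-0.51329305 -0.1131841  -0.42848901] [ 0.02002743  0.00231918 -0.00976925] 0.4963817770437557
```

View pics/w3.png

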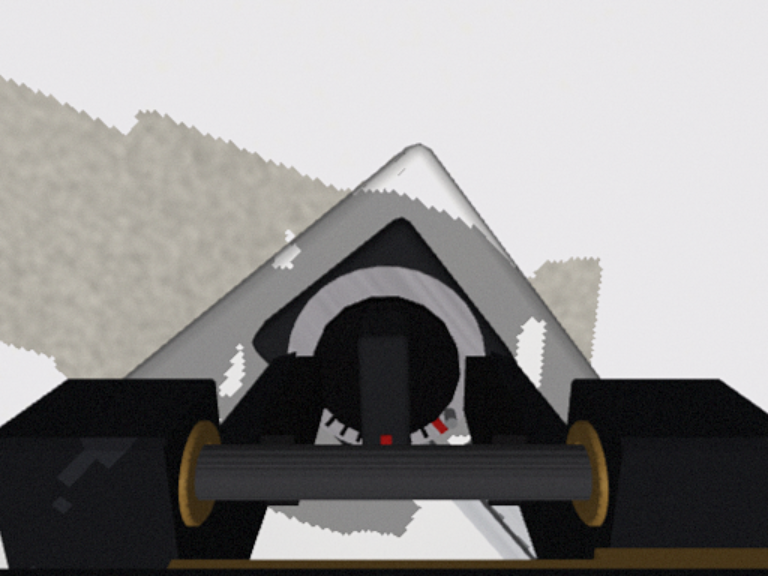

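Request:
arm_command --moves '[{"grip": 0, "x": 0, "y": 0, "z": 0, "ax": 0, "ay": 0, "az": 0}, {"grip": 0, "x": 0, "y": 0, "z": 0, "ax": 0, "ay": 0, "az": 0}, {"grip": 0, "x": 0, "y": 0, "z": 0, "ax": 0, "ay": 0, "az": 0}, {"grip": 0, "x": 0, "y": 0, "z": 0, "ax": 0, "ay": 0, "az": 0}, {"grip": 0, "x": 0, "y": 0, "z": 0, "ax": 0, "ay": 0, "az": 0}]'

```text
t: 3.9
ee_pos: [0.4569, 0.2859, 0.0619]
tool_rot: [0.653, 0.268, 0.654, -0.27]
contact_force: [-7.5, -5.8, 8.3]
finger_gap: 0.155
```

```bash
python3 - <<'E'
from h import *
s=r.sense(); print(s['t'],s['ee_pos'],s['contact_force'],s['ft_torque'],s['finger_gap'])
M=yaw(s);print(np.arctan2(M[1,2],M[0,2]))
E
```

```text
3.9 [0.45687023 0.28587219 0.06193275] [-7.49296134 -5.81254221  8.27582039] [-1.01964272  1.00436217  0.05142042] 0.1548111332675201
-0.7812908545391047
```

Request:
arm_command --moves '[{"grip": 0, "x": -0.8, "y": -0.7, "z": 0, "ax": 0, "ay": 0, "az": 0.08}, {"grip": 0, "x": -0.8, "y": -0.7, "z": 0, "ax": 0, "ay": 0, "az": 0.18}, {"grip": 0, "x": -0.8, "y": -0.7, "z": 0, "ax": 0, "ay": 0, "az": 0.28}, {"grip": 0, "x": -0.8, "y": -0.7, "z": 0, "ax": 0, "ay": 0, "az": 0.38}, {"grip": 0, "x": -0.8, "y": -0.7, "z": 0, "ax": 0, "ay": 0, "az": 0.48}, {"grip": 0, "x": -0.8, "y": -0.7, "z": 0, "ax": 0, "ay": 0, "az": 0.56}, {"grip": 0, "x": -0.8, "y": -0.7, "z": 0, "ax": 0, "ay": 0, "az": 0.6}, {"grip": 0, "x": -0.8, "y": -0.7, "z": 0, "ax": 0, "ay": 0, "az": 0.6}]'

```text
t: 4.57
ee_pos: [0.4569, 0.2859, 0.062]
tool_rot: [0.704, 0.064, 0.704, -0.064]
contact_force: [-3.1, -0.9, 3.0]
finger_gap: 0.156
```

```bash
cat > st.py <<'E'
from h import *
s=r.sense(); print(s['t'],s['ee_pos'].round(4),s['contact_force'].round(1),s['ft_torque'].round(3),s['finger_gap'])
M=yaw(s);print('zyaw',np.arctan2(M[1,2],M[0,2]))
E
python3 st.py
```

```text
4.5667 [0.4569 0.2859 0.062 ] [-3.1 -0.9  3. ] [-0.173  0.409  0.113] 0.15562091336740272
zyaw -0.18028162678377094
```

Request:
arm_command --moves '[{"grip": 0, "x": 0, "y": 0, "z": 0, "ax": 0, "ay": 0, "az": 0.04}, {"grip": 0, "x": 0, "y": 0, "z": 0, "ax": 0, "ay": 0, "az": 0.06}, {"grip": 0, "x": 0, "y": 0, "z": 0, "ax": 0, "ay": 0, "az": 0.06}]'

```text
t: 4.82
ee_pos: [0.4569, 0.2859, 0.0619]
tool_rot: [0.706, 0.043, 0.706, -0.043]
contact_force: [-3.4, -1.7, 5.1]
finger_gap: 0.156
```

```bash
python3 st.py
```

```text
4.8167 [0.4569 0.2859 0.0619] [-3.4 -1.7  5.1] [-0.269  0.608 -0.006] 0.1562133048334329
zyaw -0.12216185760030479
```

Request:
arm_command --moves '[{"grip": 0, "x": 0, "y": 0, "z": 0, "ax": 0, "ay": 0, "az": 0.03}, {"grip": 0, "x": 0, "y": 0, "z": 0, "ax": 0, "ay": 0, "az": 0.03}, {"grip": 0, "x": 0, "y": 0, "z": 0, "ax": 0, "ay": 0, "az": 0.03}]'

```text
t: 5.07
ee_pos: [0.4569, 0.2859, 0.0619]
tool_rot: [0.706, 0.033, 0.706, -0.033]
contact_force: [-2.9, -2.0, 6.1]
finger_gap: 0.155
```

```bash
python3 st.py
```

```text
5.0667 [0.4569 0.2859 0.0619] [-2.9 -2.   6.1] [-0.276  0.518 -0.398] 0.15463250255287117
zyaw -0.09423196059423777
```

Request:
arm_command --moves '[{"grip": 0, "x": 0, "y": 0, "z": 0, "ax": 0, "ay": 0, "az": 0.03}, {"grip": 0, "x": 0, "y": 0, "z": 0, "ax": 0, "ay": 0, "az": 0.03}, {"grip": 0, "x": 0, "y": 0, "z": 0, "ax": 0, "ay": 0, "az": 0.03}]'

```text
t: 5.32
ee_pos: [0.4569, 0.286, 0.062]
tool_rot: [0.707, 0.023, 0.707, -0.023]
contact_force: [-3.8, -0.3, 5.8]
finger_gap: 0.158
```

```bash
python3 st.py
```

```text
5.3167 [0.4569 0.286  0.062 ] [-3.8 -0.3  5.8] [-0.245  0.504 -0.656] 0.15791284583873597
zyaw -0.06492467898384544
```

Request:
arm_command --moves '[{"grip": 50, "x": 0, "y": 0, "z": 0, "ax": 0, "ay": 0, "az": -0.03}, {"grip": 50, "x": 0, "y": 0, "z": 0, "ax": 0, "ay": 0, "az": -0.03}, {"grip": 50, "x": 0, "y": 0, "z": 0, "ax": 0, "ay": 0, "az": -0.03}, {"grip": 50, "x": 0, "y": 0, "z": 20, "ax": 0, "ay": 0, "az": -0.03}, {"grip": 50, "x": 0, "y": 0, "z": 60, "ax": 0, "ay": 0, "az": -0.03}, {"grip": 100, "x": -10, "y": 0, "z": 100, "ax": 0, "ay": 0, "az": -0.03}, {"grip": 100, "x": -30, "y": 0, "z": 130, "ax": 0, "ay": 0, "az": -0.03}, {"grip": 100, "x": -30, "y": 0, "z": 130, "ax": 0, "ay": 0, "az": -0.03}, {"grip": 100, "x": -30, "y": 0, "z": 130, "ax": 0, "ay": 0, "az": -0.03}]'

```text
t: 6.07
ee_pos: [0.4271, 0.2863, 0.1929]
tool_rot: [0.707, 0.033, 0.705, -0.032]
contact_force: [-0.4, -0.4, -1.2]
finger_gap: 0.779
```

```bash
python3 st.py; python3 - <<'E'
from h import *
im=viewer.camera('wrist'); cv2.imwrite('pics/w4.png',cv2.resize(im,None,fx=1.5,fy=1.5))
E
```

```text
6.0667 [0.4271 0.2863 0.1929] [-0.4 -0.4 -1.2] [ 0.047 -0.014 -0.021] 0.7790969103426286
zyaw -0.091061259670287
```

View pics/w4.png

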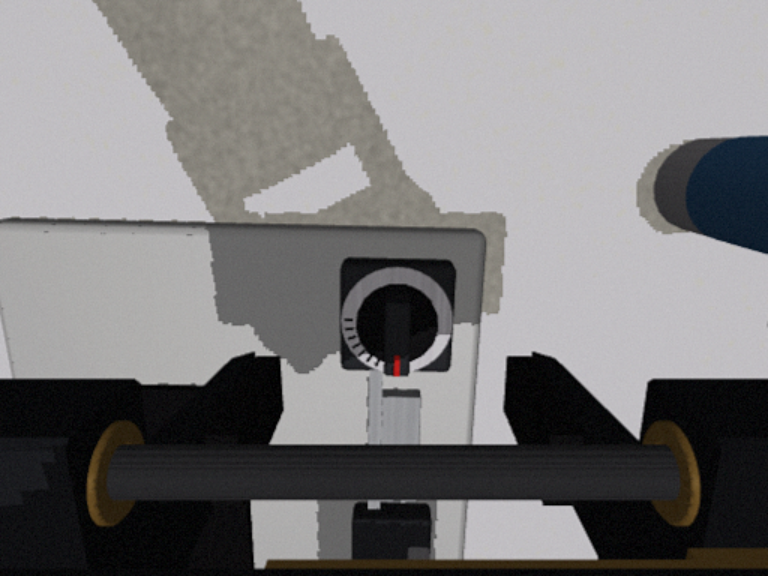

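```bash
python3 - <<'E'
from h import *
s=r.sense()
im=cv2.imread('pics/w4.png')
cv2.imwrite('pics/w4c.png',cv2.resize(im[200:420,290:520],None,fx=2.6,fy=2.6,interpolation=cv2.INTER_CUBIC))
P=back('wrist',np.array([(397,306),(397,374)])/1.5,.081,s);d=P[1]-P[0];print(P,np.arctan2(d[1],d[0]))
P=back('wrist',np.array([(10,221),(470,229)])/1.5,.025,s);d=P[0]-P[1];print(np.arctan2(d[1],d[0])+np.pi/2)
P=back('wrist',np.array([(486,245),(465,555)])/1.5,.025,s);d=P[1]-P[0];print(np.arctan2(d[1],d[0]))
E
```

```text
[[0.43644345 0.28732469 0.081     ]
 [0.47442785 0.2839278  0.081     ]] -0.08919144386977229
-0.10892225578050607
-0.10937640889842795
```

View pics/w4c.png

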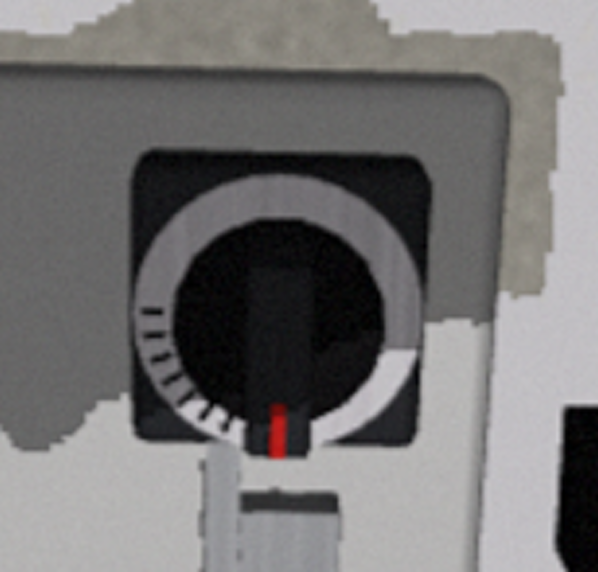

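Request:
arm_command --moves '[{"grip": 100, "x": 0, "y": -40, "z": 15, "ax": 0, "ay": 0, "az": 0}, {"grip": 100, "x": 0, "y": -80, "z": 30, "ax": 0, "ay": 0, "az": 0}, {"grip": 100, "x": 10, "y": -118, "z": 40, "ax": 0, "ay": 0, "az": 0}, {"grip": 100, "x": 25, "y": -155, "z": 47, "ax": 0, "ay": 0, "az": 0}, {"grip": 100, "x": 50, "y": -187, "z": 47, "ax": 0, "ay": 0, "az": -0.02}, {"grip": 100, "x": 80, "y": -210, "z": 47, "ax": 0, "ay": 0, "az": -0.02}, {"grip": 100, "x": 115, "y": -216, "z": 47, "ax": 0, "ay": 0, "az": -0.02}, {"grip": 100, "x": 145, "y": -216, "z": 47, "ax": 0, "ay": 0, "az": -0.02}, {"grip": 100, "x": 150, "y": -216, "z": 47, "ax": 0, "ay": 0, "az": -0.02}, {"grip": 100, "x": 150, "y": -216, "z": 47, "ax": 0, "ay": 0, "az": -0.02}]'

```text
t: 6.95
ee_pos: [0.5778, 0.0695, 0.2358]
tool_rot: [0.705, 0.04, 0.707, -0.04]
contact_force: [0.4, 0.2, 0.7]
finger_gap: 1.001
```

```bash
python3 st.py; python3 - <<'E'
from h import *
im=viewer.camera('wrist'); cv2.imwrite('pics/w5.png',cv2.resize(im,None,fx=1.5,fy=1.5))
for n in ['corner','far_stop','right_stop','scanner']:
    print(n,[(np.round(d['position'],4).tolist(),round(d['confidence'],2)) for d in finder.landmark_of('wrist',n)[:2]])
E
```

```text
6.95 [0.5778 0.0695 0.2358] [0.4 0.2 0.7] [ 0.013  0.021 -0.027] 1.0012568145162277
zyaw -0.11249976625631353
corner [([0.6341, 0.0562, 0.0344], 0.63)]
far_stop [([0.6378, 0.1037, 0.0287], 0.94)]
right_stop [([0.5546, 0.0615, 0.0362], 0.73)]
scanner [([0.5832, 0.1483, -0.0044], 0.89), ([0.5577, 0.0627, 0.0373], 0.53)]
```

View pics/w5.png

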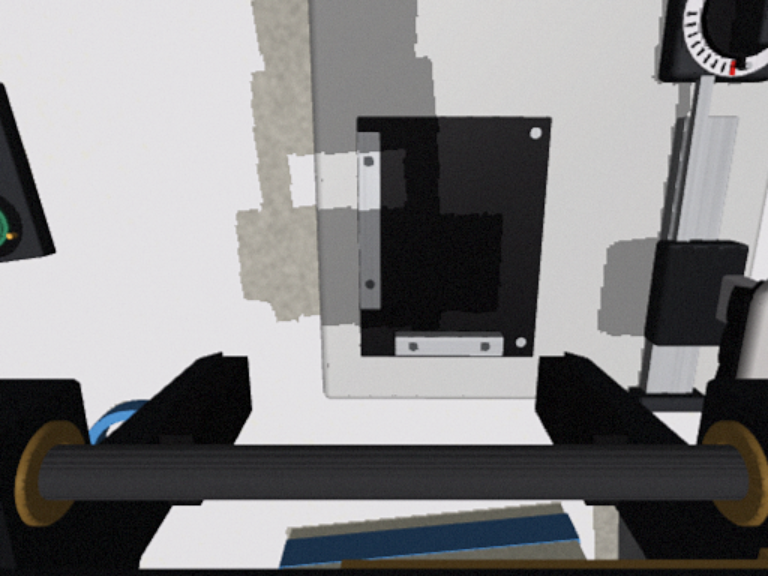

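```bash
python3 - <<'E'
from h import *
im=cv2.imread('pics/w5.png')
cv2.imwrite('pics/w5c.png',cv2.resize(im[100:380,330:570],None,fx=2.1,fy=2.1,interpolation=cv2.INTER_CUBIC))
E
```

```text
(no output)
```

View pics/w5c.png

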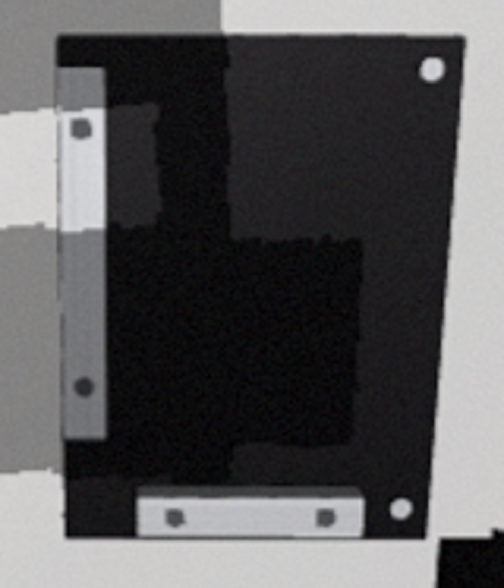

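```bash
python3 - <<'E'
from h import *
s=r.sense()
f=lambda p:(np.array(p)/2.1+[330,100])/1.5
def ln(p,z):
    P=back('wrist',f(p),z,s);d=P[1]-P[0];print(P.round(4).tolist(),np.arctan2(d[1],d[0]).round(4));return P
A=ln([(362,487),(138,487)],.033);A2=ln([(362,497),(138,497)],.045)
B=ln([(106,68),(107,438)],.033);B2=ln([(104,68),(105,438)],.045)
ln([(57,36),(66,538)],.033);ln([(464,36),(427,538)],.033)
S=back('wrist',f([(57,36),(66,538),(427,538),(464,36)]),.033,s)[:,:2]
# fit scanner pose from stage corners + rails
src=np.array([(-85,-105),(80,-105),(80,20),(-85,20),(60,-90+15+75-75)][:4])/1000.
ms=src.mean(0);mS=S.mean(0);H=(src-ms).T@(S-mS);th=np.arctan2(H[0,1]-H[1,0],H[0,0]+H[1,1])
Rm=np.array([[np.cos(th),-np.sin(th)],[np.sin(th),np.cos(th)]]);t=mS-Rm@ms
print('yaw',th,'origin',t,'res',(S-(src@Rm.T+t)).round(4).tolist())
print('corner',Rm@[.06,-.09]+t)
for L in (A,A2,B,B2): print(((L[:,:2]-t)@Rm).round(4).tolist())
E
```

```text
[[0.6428, 0.1422, 0.033], [0.6343, 0.066, 0.033]] -1.6822
[[0.6417, 0.1398, 0.045], [0.6334, 0.066, 0.045]] -1.6822
[[0.497, 0.0712, 0.033], [0.6156, 0.0575, 0.033]] -0.1148
[[0.4973, 0.0708, 0.045], [0.6119, 0.0576, 0.045]] -0.1153
[[0.4861, 0.0574, 0.033], [0.6502, 0.0391, 0.033]] -0.111
[[0.4999, 0.1811, 0.033], [0.6641, 0.1636, 0.033]] -0.106
yaw -0.10952529667804457 origin [0.58218268 0.15227438] res [[-0.0001, 0.0002], [-0.0001, -0.0], [0.0002, 0.0002], [0.0, -0.0004]]
corner [0.63198558 0.05625527]
[[0.0614, -0.0034], [0.0612, -0.0801]]
[[0.0605, -0.0059], [0.0604, -0.0801]]
[[-0.0758, -0.0899], [0.0436, -0.0905]]
[[-0.0755, -0.0902], [0.0399, -0.0909]]
```

Request:
arm_command --moves '[{"grip": 100, "x": -20, "y": -35, "z": 0, "ax": 0, "ay": 0, "az": 0}, {"grip": 100, "x": -40, "y": -70, "z": 0, "ax": 0, "ay": 0, "az": 0.05}, {"grip": 100, "x": -60, "y": -105, "z": 0, "ax": 0, "ay": 0, "az": 0.1}, {"grip": 100, "x": -80, "y": -140, "z": -10, "ax": 0, "ay": 0, "az": 0.12}, {"grip": 100, "x": -100, "y": -175, "z": -20, "ax": 0, "ay": 0, "az": 0.12}, {"grip": 100, "x": -115, "y": -210, "z": -30, "ax": 0, "ay": 0, "az": 0.12}, {"grip": 100, "x": -125, "y": -245, "z": -40, "ax": 0, "ay": 0, "az": 0.12}, {"grip": 80, "x": -130, "y": -280, "z": -50, "ax": 0, "ay": 0, "az": 0.12}, {"grip": 80, "x": -130, "y": -282, "z": -50, "ax": 0, "ay": 0, "az": 0.12}, {"grip": 80, "x": -130, "y": -282, "z": -50, "ax": 0, "ay": 0, "az": 0.12}, {"grip": 80, "x": -130, "y": -282, "z": -50, "ax": 0, "ay": 0, "az": 0.12}]'

```text
t: 8.12
ee_pos: [0.4469, -0.2113, 0.1891]
tool_rot: [0.707, -0.003, 0.707, 0.003]
contact_force: [0.4, 0.1, -0.3]
finger_gap: 0.797
```

```bash
python3 st.py; python3 - <<'E'
from h import *
im=viewer.camera('wrist'); cv2.imwrite('pics/w6.png',cv2.resize(im,None,fx=1.5,fy=1.5))
for n in ['green_grip','green_carrier','green_coin']:
    print(n,[(np.round(d['position'],4).tolist(),round(d['confidence'],2)) for d in finder.landmark_of('wrist',n)[:2]])
E
```

```text
8.1167 [ 0.4469 -0.2113  0.1891] [ 0.4  0.1 -0.3] [ 0.047 -0.032  0.006] 0.7968513531130396
zyaw 0.008262852702493271
green_grip [([0.4584, -0.2201, 0.0304], 0.71)]
green_carrier [([0.4969, -0.2185, 0.0007], 0.62)]
green_coin [([0.5267, -0.2131, 0.014], 0.86)]
```

View pics/w6.png

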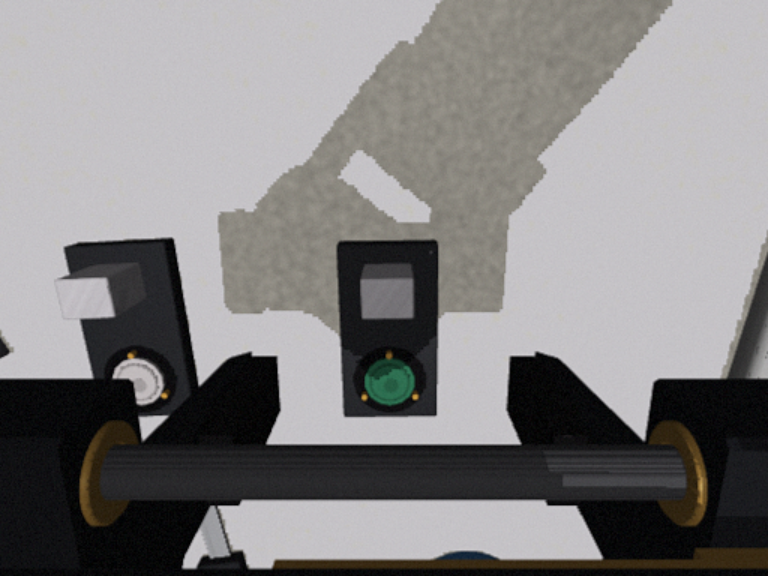

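```bash
python3 - <<'E'
from h import *
s=r.sense()
im=cv2.imread('pics/w6.png')
cv2.imwrite('pics/w6c.png',cv2.resize(im[220:440,300:480],None,fx=2.7,fy=2.7,interpolation=cv2.INTER_CUBIC))
P=back('wrist',np.array([(360,279),(413,279),(413,319),(360,319)])/1.5,.056,s);print(P.round(4).tolist(),P.mean(0))
P=back('wrist',np.array([(337,242),(437,242),(436,415),(344,415)])/1.5,.016,s);print(P.round(4).tolist(),P.mean(0))
for a,b in((0,3),(1,2)):
    d=P[b]-P[a];print(np.arctan2(d[1],d[0]),np.linalg.norm(d))
E
```

```text
[[0.4483, -0.2292, 0.056], [0.448, -0.1998, 0.056], [0.4714, -0.1993, 0.056], [0.4717, -0.2293, 0.056]] [ 0.45984614 -0.21440184  0.056     ]
[[0.4349, -0.2458, 0.016], [0.4343, -0.1837, 0.016], [0.5538, -0.1804, 0.016], [0.5545, -0.2433, 0.016]] [ 0.49438648 -0.21328492  0.016     ]
0.02073520297873087 0.11957578914465089
0.027582618567727656 0.11958646267033098
```

View pics/w6c.png

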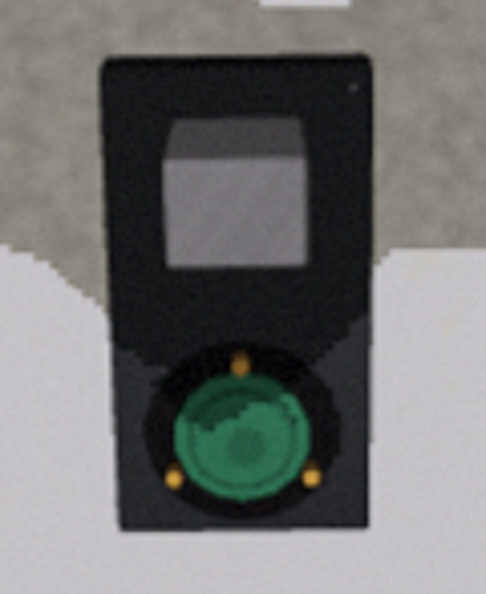

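Request:
arm_command --moves '[{"grip": 65, "x": 12, "y": -3, "z": -30, "ax": 0, "ay": 0, "az": 0.016}, {"grip": 65, "x": 12, "y": -3, "z": -70, "ax": 0, "ay": 0, "az": 0.016}, {"grip": 65, "x": 12, "y": -3, "z": -105, "ax": 0, "ay": 0, "az": 0.016}, {"grip": 65, "x": 12, "y": -3, "z": -135, "ax": 0, "ay": 0, "az": 0.016}, {"grip": 65, "x": 12, "y": -3, "z": -155, "ax": 0, "ay": 0, "az": 0.016}, {"grip": 65, "x": 12, "y": -3, "z": -166, "ax": 0, "ay": 0, "az": 0.016}, {"grip": 65, "x": 12, "y": -3, "z": -166, "ax": 0, "ay": 0, "az": 0.016}, {"grip": 65, "x": 12, "y": -3, "z": -166, "ax": 0, "ay": 0, "az": 0.016}]'

```text
t: 8.98
ee_pos: [0.4595, -0.2149, 0.0234]
tool_rot: [0.707, -0.009, 0.707, 0.009]
contact_force: [-0.1, -0.3, 0.1]
finger_gap: 0.648
```

```bash
python3 st.py; python3 - <<'E'
from h import *
im=viewer.camera('wrist'); cv2.imwrite('pics/w7.png',cv2.resize(im,None,fx=1.5,fy=1.5))
E
```

```text
8.9833 [ 0.4595 -0.2149  0.0234] [-0.1 -0.3  0.1] [0.032 0.04  0.053] 0.6480429926794252
zyaw 0.02485834479426455
```

View pics/w7.png

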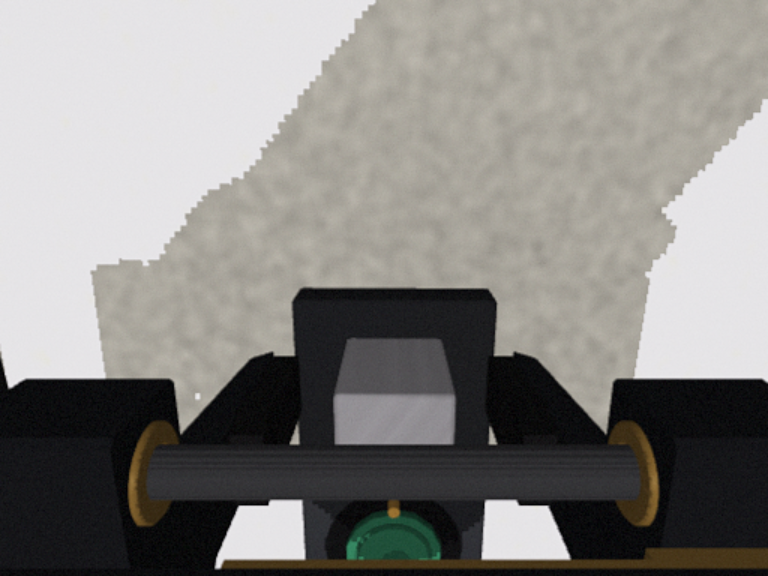

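Grip block is centred between the fingers (335–455 px vs. fingers 300–490). Close.

Request:
arm_command --moves '[{"grip": 0, "x": 0, "y": 0, "z": 0, "ax": 0, "ay": 0, "az": 0}, {"grip": 0, "x": 0, "y": 0, "z": 0, "ax": 0, "ay": 0, "az": 0}, {"grip": 0, "x": 0, "y": 0, "z": 0, "ax": 0, "ay": 0, "az": 0}, {"grip": 0, "x": 0, "y": 0, "z": 0, "ax": 0, "ay": 0, "az": 0}, {"grip": 0, "x": 0, "y": 0, "z": 0, "ax": 0, "ay": 0, "az": 0}, {"grip": 0, "x": 0, "y": 0, "z": 0, "ax": 0, "ay": 0, "az": 0}]'

```text
t: 9.53
ee_pos: [0.4592, -0.2151, 0.0231]
tool_rot: [0.707, -0.009, 0.707, 0.008]
contact_force: [-1.2, 1.1, 5.3]
finger_gap: 0.338
```

```bash
python3 st.py
```

```text
9.5333 [ 0.4592 -0.2151  0.0231] [-1.2  1.1  5.3] [0.282 0.165 0.069] 0.3383519508354361
zyaw 0.02427652540696394
```

Request:
arm_command --moves '[{"grip": 0, "x": 0, "y": 0, "z": 10, "ax": 0, "ay": 0, "az": 0}, {"grip": 0, "x": 0, "y": 0, "z": 30, "ax": 0, "ay": 0, "az": 0}, {"grip": 0, "x": 0, "y": 0, "z": 60, "ax": 0, "ay": 0, "az": 0}, {"grip": 0, "x": 0, "y": 15, "z": 85, "ax": 0, "ay": 0, "az": 0}, {"grip": 0, "x": 5, "y": 45, "z": 95, "ax": 0, "ay": 0, "az": -0.02}, {"grip": 0, "x": 12, "y": 80, "z": 95, "ax": 0, "ay": 0, "az": -0.05}, {"grip": 0, "x": 20, "y": 115, "z": 95, "ax": 0, "ay": 0, "az": -0.08}, {"grip": 0, "x": 30, "y": 150, "z": 95, "ax": 0, "ay": 0, "az": -0.11}, {"grip": 0, "x": 40, "y": 185, "z": 95, "ax": 0, "ay": 0, "az": -0.134}, {"grip": 0, "x": 48, "y": 215, "z": 95, "ax": 0, "ay": 0, "az": -0.134}, {"grip": 0, "x": 55, "y": 245, "z": 95, "ax": 0, "ay": 0, "az": -0.134}]'

```text
t: 10.45
ee_pos: [0.5139, 0.0319, 0.118]
tool_rot: [0.706, 0.039, 0.706, -0.039]
contact_force: [1.1, -1.0, -2.9]
finger_gap: 0.34
```

Request:
arm_command --moves '[{"grip": 0, "x": 7, "y": 30, "z": 0, "ax": 0, "ay": 0, "az": 0}, {"grip": 0, "x": 12, "y": 55, "z": 0, "ax": 0, "ay": 0, "az": 0}, {"grip": 0, "x": 15, "y": 75, "z": 0, "ax": 0, "ay": 0, "az": 0}, {"grip": 0, "x": 15, "y": 82, "z": -15, "ax": 0, "ay": 0, "az": 0}, {"grip": 0, "x": 15, "y": 82, "z": -30, "ax": 0, "ay": 0, "az": 0}, {"grip": 0, "x": 15, "y": 82, "z": -40, "ax": 0, "ay": 0, "az": 0}, {"grip": 0, "x": 15, "y": 82, "z": -40, "ax": 0, "ay": 0, "az": 0}, {"grip": 0, "x": 15, "y": 82, "z": -40, "ax": 0, "ay": 0, "az": 0}]'

```text
t: 11.12
ee_pos: [0.5289, 0.1117, 0.0778]
tool_rot: [0.706, 0.039, 0.706, -0.039]
contact_force: [-0.2, -0.3, -2.6]
finger_gap: 0.34
```

```bash
python3 st.py; python3 - <<'E'
from h import *
im=viewer.camera('wrist'); cv2.imwrite('pics/w8.png',cv2.resize(im,None,fx=1.5,fy=1.5))
im=viewer.camera('scene'); cv2.imwrite('pics/s8.png',cv2.resize(im[150:350,180:420],None,fx=3,fy=3))
E
```

```text
11.1167 [0.5289 0.1117 0.0778] [-0.2 -0.3 -2.6] [-0.006  0.105  0.006] 0.34014236973676193
zyaw -0.1102941838355348
```

View pics/w8.png

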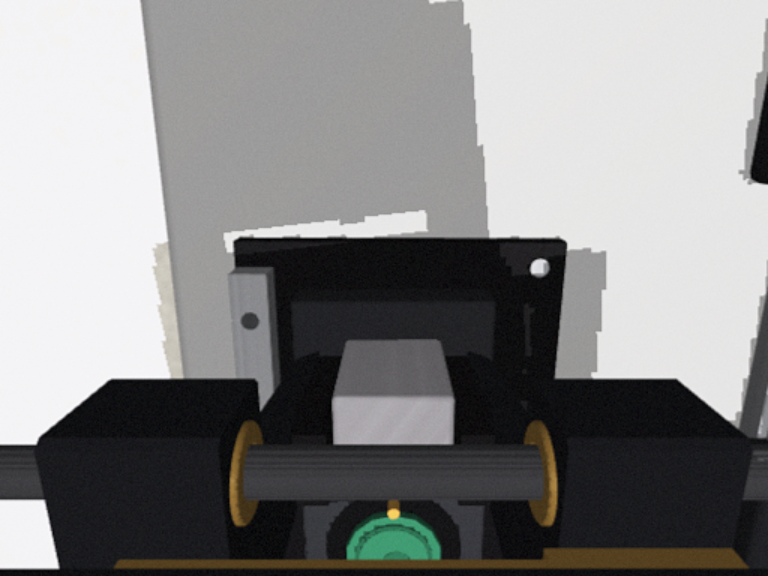

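View pics/s8.png

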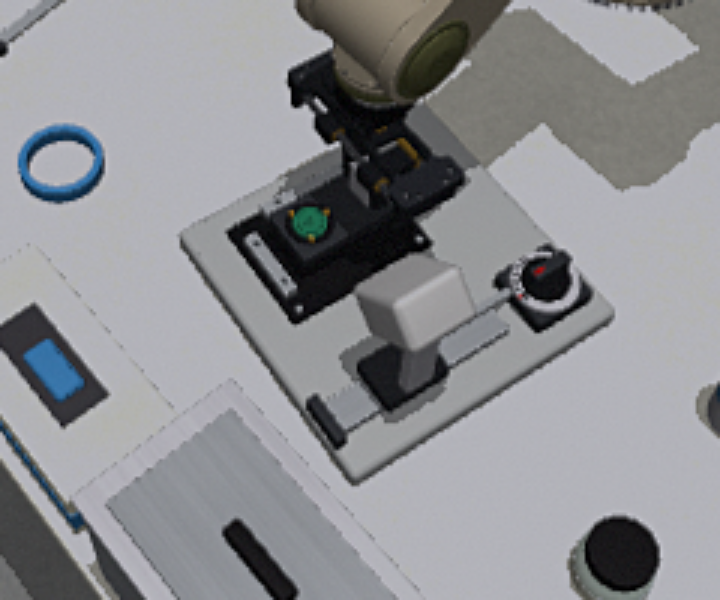

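```bash
python3 - <<'E'
from h import *
im=cv2.imread('pics/s8.png'); a=cv2.resize(im[220:340,480:620],None,fx=4,fy=4,interpolation=cv2.INTER_CUBIC)
cv2.imwrite('pics/s8c.png',a)
# project expected: dial centre, top of bar & ring marks in crop coords
th=-.1095; c=np.array([.4567,.286]); 
for phi in (0,.1,.3,.67):
    d=np.array([np.cos(th-phi),np.sin(th-phi)])
    P=[[*(c+.021*d),.081],[*(c-.021*d),.081],[*(c+.027*d),.05]]
    uv=(proj('scene',P)-[180,150])*3; print(phi,((uv-[480,220])*4).round(0).tolist())
E
```

```text
0 [[208.0, 216.0], [346.0, 131.0], [168.0, 296.0]]
0.1 [[202.0, 210.0], [352.0, 138.0], [161.0, 287.0]]
0.3 [[194.0, 195.0], [361.0, 152.0], [150.0, 269.0]]
0.67 [[187.0, 167.0], [368.0, 180.0], [141.0, 232.0]]
```

View pics/s8c.png

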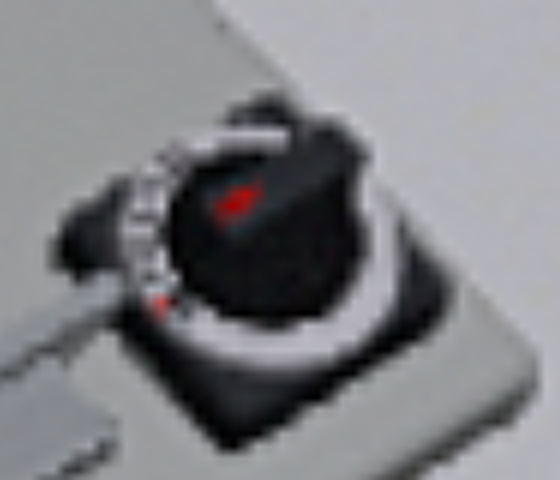

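Request:
arm_command --moves '[{"grip": 0, "x": 0, "y": 0, "z": -10, "ax": 0, "ay": 0, "az": 0}, {"grip": 0, "x": 0, "y": 0, "z": -17, "ax": 0, "ay": 0, "az": 0}, {"grip": 0, "x": 0, "y": 0, "z": -20, "ax": 0, "ay": 0, "az": 0}, {"grip": 0, "x": 0, "y": 0, "z": -20, "ax": 0, "ay": 0, "az": 0}, {"grip": 0, "x": 0, "y": 0, "z": -20, "ax": 0, "ay": 0, "az": 0}]'

```text
t: 11.63
ee_pos: [0.529, 0.112, 0.0575]
tool_rot: [0.706, 0.039, 0.706, -0.039]
contact_force: [-0.0, 0.9, -3.1]
finger_gap: 0.337
```

```bash
python3 st.py
```

```text
11.6333 [0.529  0.112  0.0575] [-0.   0.9 -3.1] [0.007 0.059 0.035] 0.3365542932429527
zyaw -0.10984446640873678
```

Request:
arm_command --moves '[{"grip": 0, "x": 0, "y": 0, "z": -1.5, "ax": 0, "ay": 0, "az": 0}, {"grip": 0, "x": 0, "y": 0, "z": -1.5, "ax": 0, "ay": 0, "az": 0}, {"grip": 0, "x": 0, "y": 0, "z": -1.5, "ax": 0, "ay": 0, "az": 0}]'

```text
t: 11.88
ee_pos: [0.5292, 0.112, 0.0564]
tool_rot: [0.706, 0.039, 0.706, -0.039]
contact_force: [0.4, 0.2, -2.8]
finger_gap: 0.338
```

```bash
python3 st.py
```

```text
11.8833 [0.5292 0.112  0.0564] [ 0.4  0.2 -2.8] [0.079 0.014 0.064] 0.3376336401044849
zyaw -0.10978288829424875
```

Weight still 2.8 N; lower further.

Request:
arm_command --moves '[{"grip": 0, "x": 0, "y": 0, "z": -1, "ax": 0, "ay": 0, "az": 0}, {"grip": 0, "x": 0, "y": 0, "z": -1, "ax": 0, "ay": 0, "az": 0}, {"grip": 0, "x": 0, "y": 0, "z": -1, "ax": 0, "ay": 0, "az": 0}]'

```text
t: 12.13
ee_pos: [0.5293, 0.112, 0.0561]
tool_rot: [0.706, 0.039, 0.706, -0.039]
contact_force: [-2.9, -0.5, 6.4]
finger_gap: 0.338
```

```bash
python3 st.py
```

```text
12.1333 [0.5293 0.112  0.0561] [-2.9 -0.5  6.4] [0.014 0.439 0.03 ] 0.33760645693219987
zyaw -0.1096773651445092
```

Request:
arm_command --moves '[{"grip": 0, "x": 0, "y": 0, "z": -0.7, "ax": 0, "ay": 0, "az": 0}, {"grip": 0, "x": 0, "y": 0, "z": -0.7, "ax": 0, "ay": 0, "az": 0}, {"grip": 0, "x": 0, "y": 0, "z": -0.7, "ax": 0, "ay": 0, "az": 0}]'

```text
t: 12.38
ee_pos: [0.5295, 0.112, 0.0561]
tool_rot: [0.707, 0.039, 0.706, -0.039]
contact_force: [-5.5, -0.3, 11.3]
finger_gap: 0.337
```

```bash
python3 st.py
```

```text
12.3833 [0.5295 0.112  0.0561] [-5.5 -0.3 11.3] [-0.049  0.832  0.014] 0.3372504878366434
zyaw -0.10970057015045302
```

Request:
arm_command --moves '[{"grip": 0, "x": 1.5, "y": -2, "z": 0.7, "ax": 0, "ay": 0, "az": 0}, {"grip": 0, "x": 4, "y": -5, "z": 0.7, "ax": 0, "ay": 0, "az": 0}, {"grip": 0, "x": 6, "y": -8, "z": 0.7, "ax": 0, "ay": 0, "az": 0}, {"grip": 0, "x": 7.7, "y": -9.5, "z": 0.7, "ax": 0, "ay": 0, "az": 0}, {"grip": 0, "x": 7.7, "y": -9.5, "z": 0.7, "ax": 0, "ay": 0, "az": 0}, {"grip": 0, "x": 7.7, "y": -9.5, "z": 0.7, "ax": 0, "ay": 0, "az": 0}]'

```text
t: 12.88
ee_pos: [0.5377, 0.1021, 0.0561]
tool_rot: [0.707, 0.039, 0.705, -0.039]
contact_force: [-1.2, -1.1, 7.1]
finger_gap: 0.337
```

```bash
cat >> st.py <<'E'
th=-.1095;Q=np.array([[np.cos(th),-np.sin(th)],[np.sin(th),np.cos(th)]])
print('scanner xy mm',((s['ee_pos'][:2]-[.58218,.15227])@Q*1000).round(2),'goal -36,-58; F',(s['contact_force'][:2]@Q).round(2))
E
python3 st.py;  python3 - <<'E'
from h import *
im=viewer.camera('wrist'); cv2.imwrite('pics/w9.png',cv2.resize(im,None,fx=1.5,fy=1.5))
im=viewer.camera('scene'); cv2.imwrite('pics/s9.png',cv2.resize(im[190:270,240:340],None,fx=7,fy=7,interpolation=cv2.INTER_CUBIC))
E
```

```text
12.8833 [0.5377 0.1021 0.0561] [-1.2 -1.1  7.1] [-0.076  0.116  0.042] 0.33716460325241726
zyaw -0.10988567700235684
scanner xy mm [-38.74 -54.69] goal -36,-58; F [-1.08 -1.24]
```

View pics/w9.png

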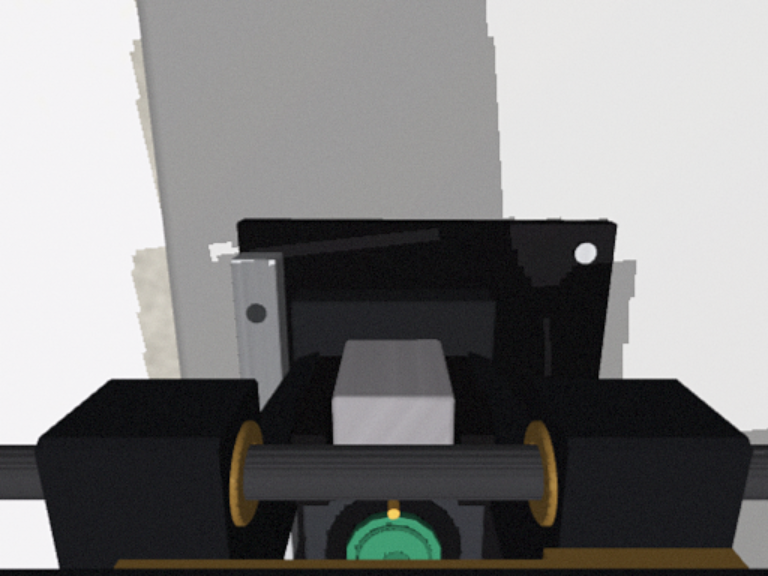

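View pics/s9.png

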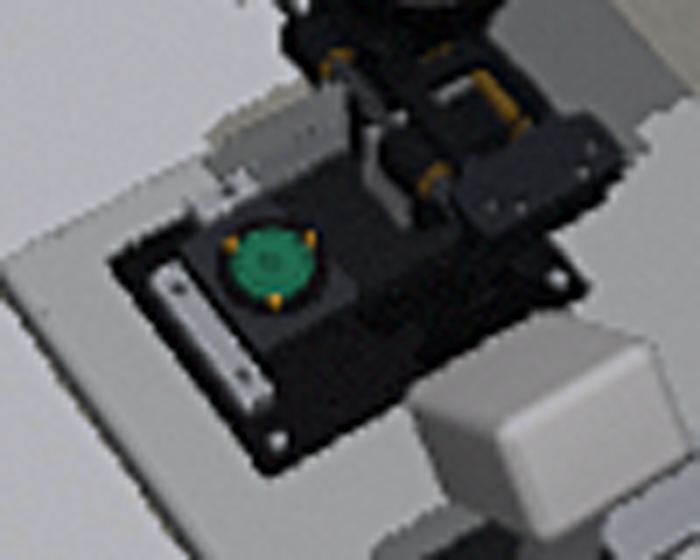

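Request:
arm_command --moves '[{"grip": 0, "x": -0.1, "y": -1, "z": 0, "ax": 0, "ay": 0, "az": 0}, {"grip": 0, "x": -0.2, "y": -2, "z": 0, "ax": 0, "ay": 0, "az": 0}, {"grip": 0, "x": -0.2, "y": -2, "z": 0, "ax": 0, "ay": 0, "az": 0}]'

```text
t: 13.23
ee_pos: [0.5376, 0.1004, 0.0562]
tool_rot: [0.707, 0.039, 0.705, -0.039]
contact_force: [-0.1, 1.2, 5.9]
finger_gap: 0.336
```

```bash
python3 st.py
```

```text
13.2333 [0.5376 0.1004 0.0562] [-0.1  1.2  5.9] [0.217 0.004 0.045] 0.3356553629045986
zyaw -0.10994137107875852
scanner xy mm [-38.67 -56.42] goal -36,-58; F [-0.27  1.14]
```

Request:
arm_command --moves '[{"grip": 0, "x": -0.1, "y": -1, "z": 0, "ax": 0, "ay": 0, "az": 0}, {"grip": 0, "x": -0.1, "y": -1, "z": 0, "ax": 0, "ay": 0, "az": 0}, {"grip": 0, "x": -0.1, "y": -1, "z": 0, "ax": 0, "ay": 0, "az": 0}]'

```text
t: 13.48
ee_pos: [0.5375, 0.0994, 0.0561]
tool_rot: [0.707, 0.039, 0.705, -0.039]
contact_force: [1.0, 1.3, 5.7]
finger_gap: 0.333
```

```bash
python3 st.py
```

```text
13.4833 [0.5375 0.0994 0.0561] [1.  1.3 5.7] [0.268 0.048 0.013] 0.333219859205502
zyaw -0.10987790934351394
scanner xy mm [-38.68 -57.39] goal -36,-58; F [0.89 1.45]
```

Request:
arm_command --moves '[{"grip": 0, "x": -0.1, "y": -1, "z": 0, "ax": 0, "ay": 0, "az": 0}, {"grip": 0, "x": -0.1, "y": -1, "z": 0, "ax": 0, "ay": 0, "az": 0}, {"grip": 0, "x": -0.1, "y": -1, "z": 0, "ax": 0, "ay": 0, "az": 0}]'

```text
t: 13.73
ee_pos: [0.5373, 0.0985, 0.0561]
tool_rot: [0.707, 0.039, 0.705, -0.039]
contact_force: [0.4, 1.9, 6.1]
finger_gap: 0.343
```

```bash
python3 st.py
```

```text
13.7333 [0.5373 0.0985 0.0561] [0.4 1.9 6.1] [0.255 0.023 0.037] 0.3428201367742552
zyaw -0.10980233889168094
scanner xy mm [-38.69 -58.38] goal -36,-58; F [0.24 1.89]
```

Request:
arm_command --moves '[{"grip": 0, "x": -0.1, "y": -0.7, "z": 0, "ax": 0, "ay": 0, "az": 0}, {"grip": 0, "x": -0.1, "y": -0.7, "z": 0, "ax": 0, "ay": 0, "az": 0}, {"grip": 0, "x": -0.1, "y": -0.7, "z": 0, "ax": 0, "ay": 0, "az": 0}]'

```text
t: 13.98
ee_pos: [0.5372, 0.0978, 0.0561]
tool_rot: [0.707, 0.039, 0.705, -0.039]
contact_force: [0.8, 1.8, 5.6]
finger_gap: 0.337
```

```bash
python3 st.py
```

```text
13.9833 [0.5372 0.0978 0.0561] [0.8 1.8 5.6] [ 0.264 -0.001  0.036] 0.3370170756271128
zyaw -0.1098044146524257
scanner xy mm [-38.73 -59.04] goal -36,-58; F [0.57 1.85]
```

Request:
arm_command --moves '[{"grip": 0, "x": -0.1, "y": -0.7, "z": 0, "ax": 0, "ay": 0, "az": 0}, {"grip": 0, "x": -0.1, "y": -0.7, "z": 0, "ax": 0, "ay": 0, "az": 0}, {"grip": 0, "x": -0.1, "y": -0.7, "z": 0, "ax": 0, "ay": 0, "az": 0}]'

```text
t: 14.23
ee_pos: [0.5373, 0.0976, 0.0562]
tool_rot: [0.707, 0.039, 0.705, -0.039]
contact_force: [0.8, 4.3, 4.2]
finger_gap: 0.341
```

```bash
python3 st.py
```

```text
14.2333 [0.5373 0.0976 0.0562] [0.8 4.3 4.2] [ 0.734 -0.162 -0.002] 0.34129510567683885
zyaw -0.11028894559696335
scanner xy mm [-38.6  -59.28] goal -36,-58; F [0.28 4.34]
```

Request:
arm_command --moves '[{"grip": 0, "x": -0.1, "y": -0.7, "z": 0, "ax": 0, "ay": 0, "az": 0}, {"grip": 0, "x": -0.1, "y": -0.7, "z": 0, "ax": 0, "ay": 0, "az": 0}, {"grip": 0, "x": -0.1, "y": -0.7, "z": 0, "ax": 0, "ay": 0, "az": 0}]'

```text
t: 14.48
ee_pos: [0.5373, 0.0975, 0.0562]
tool_rot: [0.707, 0.04, 0.705, -0.038]
contact_force: [2.4, 8.1, 3.7]
finger_gap: 0.338
```

```bash
python3 st.py
```

```text
14.4833 [0.5373 0.0975 0.0562] [2.4 8.1 3.7] [ 1.465 -0.276 -0.106] 0.3376473054606179
zyaw -0.1105092070634155
scanner xy mm [-38.62 -59.36] goal -36,-58; F [1.52 8.28]
```

Request:
arm_command --moves '[{"grip": 0, "x": 1, "y": -0.1, "z": 0, "ax": 0, "ay": 0, "az": 0}, {"grip": 0, "x": 2, "y": -0.2, "z": 0, "ax": 0, "ay": 0, "az": 0}, {"grip": 0, "x": 2, "y": -0.2, "z": 0, "ax": 0, "ay": 0, "az": 0}]'

```text
t: 14.73
ee_pos: [0.538, 0.0974, 0.0562]
tool_rot: [0.706, 0.04, 0.706, -0.038]
contact_force: [-5.7, 8.1, 10.9]
finger_gap: 0.337
```

```bash
python3 st.py
```

```text
14.7333 [0.538  0.0974 0.0562] [-5.7  8.1 10.9] [ 1.264  0.854 -0.218] 0.33703463310265036
zyaw -0.11033993962463495
scanner xy mm [-37.89 -59.34] goal -36,-58; F [-6.6   7.42]
```

Request:
arm_command --moves '[{"grip": 0, "x": 0.8, "y": -0.1, "z": 0, "ax": 0, "ay": 0, "az": 0}, {"grip": 0, "x": 0.8, "y": -0.1, "z": 0, "ax": 0, "ay": 0, "az": 0}, {"grip": 0, "x": 0.8, "y": -0.1, "z": 0, "ax": 0, "ay": 0, "az": 0}]'

```text
t: 14.98
ee_pos: [0.5387, 0.0973, 0.0562]
tool_rot: [0.706, 0.04, 0.706, -0.038]
contact_force: [-6.0, 9.1, 10.7]
finger_gap: 0.339
```

```bash
python3 st.py
```

```text
14.9833 [0.5387 0.0973 0.0562] [-6.   9.1 10.7] [ 1.342  0.91  -0.297] 0.3394234623609191
zyaw -0.11032883242623279
scanner xy mm [-37.25 -59.36] goal -36,-58; F [-6.92  8.43]
```

Request:
arm_command --moves '[{"grip": 0, "x": 0.8, "y": -0.1, "z": 0.3, "ax": 0, "ay": 0, "az": 0}, {"grip": 0, "x": 0.8, "y": -0.1, "z": 0.4, "ax": 0, "ay": 0, "az": 0}, {"grip": 0, "x": 0.8, "y": -0.1, "z": 0.4, "ax": 0, "ay": 0, "az": 0}]'

```text
t: 15.23
ee_pos: [0.5394, 0.0972, 0.0562]
tool_rot: [0.706, 0.04, 0.706, -0.038]
contact_force: [-4.8, 10.2, 7.3]
finger_gap: 0.338
```

```bash
python3 st.py
```

```text
15.2333 [0.5394 0.0972 0.0562] [-4.8 10.2  7.3] [ 1.377  0.686 -0.25 ] 0.33761168134236946
zyaw -0.1104567474154382
scanner xy mm [-36.55 -59.37] goal -36,-58; F [-5.84  9.63]
```

Request:
arm_command --moves '[{"grip": 0, "x": 0.7, "y": -0.1, "z": 0, "ax": 0, "ay": 0, "az": 0}, {"grip": 0, "x": 0.7, "y": -0.1, "z": 0, "ax": 0, "ay": 0, "az": 0}, {"grip": 0, "x": 0.7, "y": -0.1, "z": 0, "ax": 0, "ay": 0, "az": 0}]'

```text
t: 15.48
ee_pos: [0.5399, 0.0972, 0.0562]
tool_rot: [0.706, 0.04, 0.706, -0.038]
contact_force: [-5.7, 9.0, 7.3]
finger_gap: 0.341
```

```bash
python3 st.py
```

```text
15.4833 [0.5399 0.0972 0.0562] [-5.7  9.   7.3] [ 1.305  0.875 -0.265] 0.34063717782495695
zyaw -0.11041119193824463
scanner xy mm [-36.04 -59.37] goal -36,-58; F [-6.65  8.34]
```

Request:
arm_command --moves '[{"grip": 0, "x": 0.7, "y": -0.1, "z": 0, "ax": 0, "ay": 0, "az": 0}, {"grip": 0, "x": 0.7, "y": -0.1, "z": 0, "ax": 0, "ay": 0, "az": 0}, {"grip": 0, "x": 0.7, "y": -0.1, "z": 0, "ax": 0, "ay": 0, "az": 0}]'

```text
t: 15.73
ee_pos: [0.5399, 0.0972, 0.0561]
tool_rot: [0.705, 0.04, 0.707, -0.038]
contact_force: [-9.2, 9.1, 11.3]
finger_gap: 0.337
```

```bash
python3 st.py
```

```text
15.7333 [0.5399 0.0972 0.0561] [-9.2  9.1 11.3] [ 1.343  1.407 -0.245] 0.33712450781490416
zyaw -0.1101937512440496
scanner xy mm [-36.03 -59.34] goal -36,-58; F [-10.16   8.09]
```

Request:
arm_command --moves '[{"grip": 0, "x": 0.7, "y": -0.1, "z": 0, "ax": 0, "ay": 0, "az": 0}, {"grip": 0, "x": 0.7, "y": -0.1, "z": 0, "ax": 0, "ay": 0, "az": 0}, {"grip": 0, "x": 0.7, "y": -0.1, "z": 0, "ax": 0, "ay": 0, "az": 0}]'

```text
t: 15.98
ee_pos: [0.5399, 0.0972, 0.0561]
tool_rot: [0.704, 0.04, 0.708, -0.038]
contact_force: [-13.1, 9.1, 14.3]
finger_gap: 0.344
```

```bash
python3 st.py
```

```text
15.9833 [0.5399 0.0972 0.0561] [-13.1   9.1  14.3] [ 1.373  2.027 -0.159] 0.34357796773146343
zyaw -0.1099385984330506
scanner xy mm [-35.99 -59.36] goal -36,-58; F [-14.02   7.59]
```

```bash
python3 - <<'E'
from h import *
print(yaw(r.sense()).round(4))
v=viewer.camera('wrist'); cv2.imwrite('pics/w10.png',cv2.resize(v,None,fx=1.5,fy=1.5))
im=viewer.camera('scene'); cv2.imwrite('pics/s10.png',cv2.resize(im[190:270,240:340],None,fx=7,fy=7,interpolation=cv2.INTER_CUBIC))
im=viewer.camera('top'); cv2.imwrite('pics/t10.png',cv2.resize(im[160:230,180:260],None,fx=7,fy=7,interpolation=cv2.INTER_CUBIC))
E
```

```text
[[-0.0046  0.1097  0.994 ]
 [ 0.0024  0.994  -0.1097]
 [-1.      0.0019 -0.0048]]
```

View pics/s10.png

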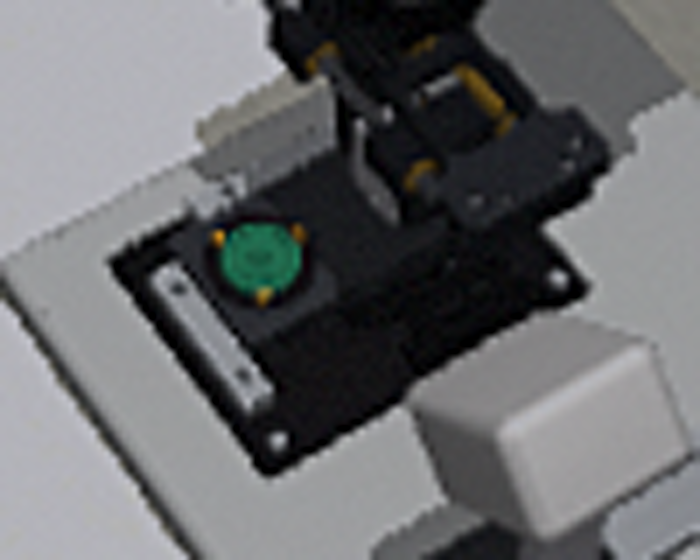

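View pics/t10.png

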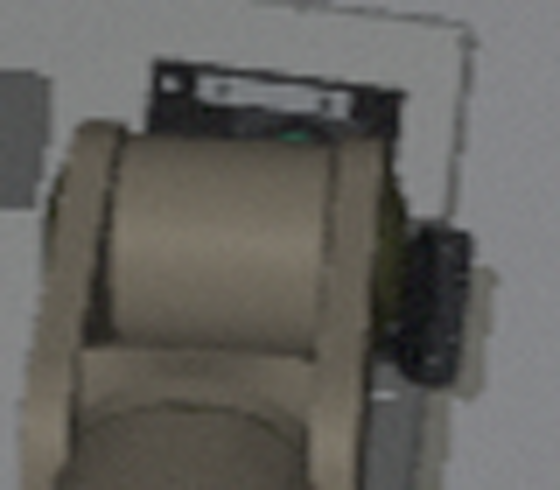

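View pics/w10.png

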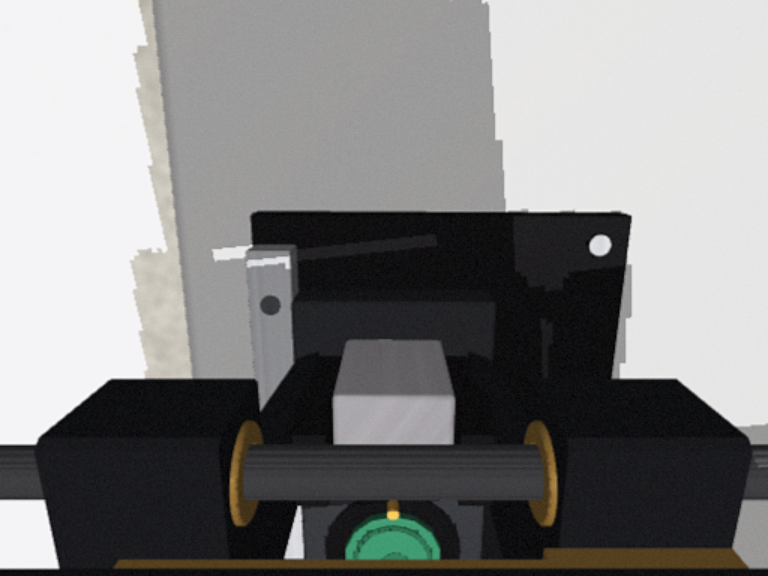

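Request:
arm_command --moves '[{"grip": 0, "x": 0, "y": 0, "z": 0.2, "ax": -0.001, "ay": -0.003, "az": 0}, {"grip": 0, "x": 0, "y": 0, "z": 0.4, "ax": -0.003, "ay": -0.006, "az": 0}, {"grip": 0, "x": 0, "y": 0, "z": 0.4, "ax": -0.003, "ay": -0.006, "az": 0}, {"grip": 0, "x": 0, "y": 0, "z": 0.4, "ax": -0.003, "ay": -0.006, "az": 0}]'

```text
t: 16.47
ee_pos: [0.54, 0.0972, 0.0561]
tool_rot: [0.707, 0.039, 0.705, -0.039]
contact_force: [-11.5, 9.1, 9.1]
finger_gap: 0.338
```

```bash
python3 st.py; python3 -c "
from h import *
print(yaw(r.sense()).round(4))"
```

```text
16.4667 [0.54   0.0972 0.0561] [-11.5   9.1   9.1] [ 1.634  1.753 -0.23 ] 0.3383670223476216
zyaw -0.1101186292209852
scanner xy mm [-35.93 -59.35] goal -36,-58; F [-12.42   7.83]
[[ 1.500e-03  1.099e-01  9.939e-01]
 [-4.000e-04  9.939e-01 -1.099e-01]
 [-1.000e+00 -2.000e-04  1.600e-03]]
```

Request:
arm_command --moves '[{"grip": 0, "x": 0, "y": 0, "z": 0, "ax": 0, "ay": 0, "az": -0.004}, {"grip": 0, "x": 0, "y": 0, "z": 0, "ax": 0, "ay": 0, "az": -0.004}, {"grip": 0, "x": 0, "y": 0, "z": 0, "ax": 0, "ay": 0, "az": -0.004}]'

```text
t: 16.72
ee_pos: [0.54, 0.0972, 0.0561]
tool_rot: [0.706, 0.04, 0.705, -0.04]
contact_force: [-10.8, 9.4, 10.4]
finger_gap: 0.338
```

```bash
python3 st.py
```

```text
16.7167 [0.54   0.0972 0.0561] [-10.8   9.4  10.4] [ 1.62   1.722 -0.01 ] 0.33822097222906866
zyaw -0.11364836753873084
scanner xy mm [-35.93 -59.36] goal -36,-58; F [-11.73   8.18]
```

Request:
arm_command --moves '[{"grip": 0, "x": 0, "y": 0, "z": 0, "ax": 0, "ay": 0, "az": -0.004}, {"grip": 0, "x": 0, "y": 0, "z": 0, "ax": 0, "ay": 0, "az": -0.004}, {"grip": 0, "x": 0, "y": 0, "z": 0, "ax": 0, "ay": 0, "az": -0.004}]'

```text
t: 16.97
ee_pos: [0.54, 0.0972, 0.0561]
tool_rot: [0.706, 0.041, 0.705, -0.042]
contact_force: [-10.7, 8.8, 9.3]
finger_gap: 0.337
```

```bash
python3 st.py
```

```text
16.9667 [0.54   0.0972 0.0561] [-10.7   8.8   9.3] [1.66  1.698 0.254] 0.33658247389525825
zyaw -0.11709478057657204
scanner xy mm [-35.93 -59.35] goal -36,-58; F [-11.63   7.59]
```

Request:
arm_command --moves '[{"grip": 0, "x": 0.1, "y": -0.5, "z": 0, "ax": 0, "ay": 0, "az": 0}, {"grip": 0, "x": 0.1, "y": -0.5, "z": 0, "ax": 0, "ay": 0, "az": 0}, {"grip": 0, "x": 0.1, "y": -0.5, "z": 0, "ax": 0, "ay": 0, "az": 0}, {"grip": 0, "x": 0.1, "y": -0.5, "z": 0, "ax": 0, "ay": 0, "az": 0}, {"grip": 0, "x": 0.1, "y": -0.5, "z": 0, "ax": 0, "ay": 0, "az": 0}, {"grip": 0, "x": 0.1, "y": -0.5, "z": 0, "ax": 0, "ay": 0, "az": 0}]'

```text
t: 17.47
ee_pos: [0.54, 0.0972, 0.0561]
tool_rot: [0.706, 0.041, 0.705, -0.041]
contact_force: [-11.1, 12.2, 9.1]
finger_gap: 0.335
```

```bash
python3 st.py; python3 - <<'E'
from h import *
print(yaw(r.sense())[:,0].round(4))
im=viewer.camera('scene'); a=cv2.resize(im[180:310,230:390],None,fx=5,fy=4.6,interpolation=cv2.INTER_CUBIC);cv2.imwrite('pics/s11.png',a)
im=viewer.camera('top'); cv2.imwrite('pics/t11.png',cv2.resize(im,None,fx=1.5,fy=1.5))
E
python3 st.py
```

```text
17.4667 [0.54   0.0972 0.0561] [-11.1  12.2   9.1] [2.093 1.756 0.214] 0.33528236934969274
zyaw -0.1170488096276933
scanner xy mm [-35.94 -59.37] goal -36,-58; F [-12.34  10.89]
[ 0.0013  0.     -1.    ]
17.5667 [0.54   0.0972 0.0561] [-11.5  11.7   9.4] [2.082 1.766 0.214] 0.33770970394288113
zyaw -0.11710116790009202
scanner xy mm [-35.94 -59.39] goal -36,-58; F [-12.74  10.35]
```

View pics/s11.png

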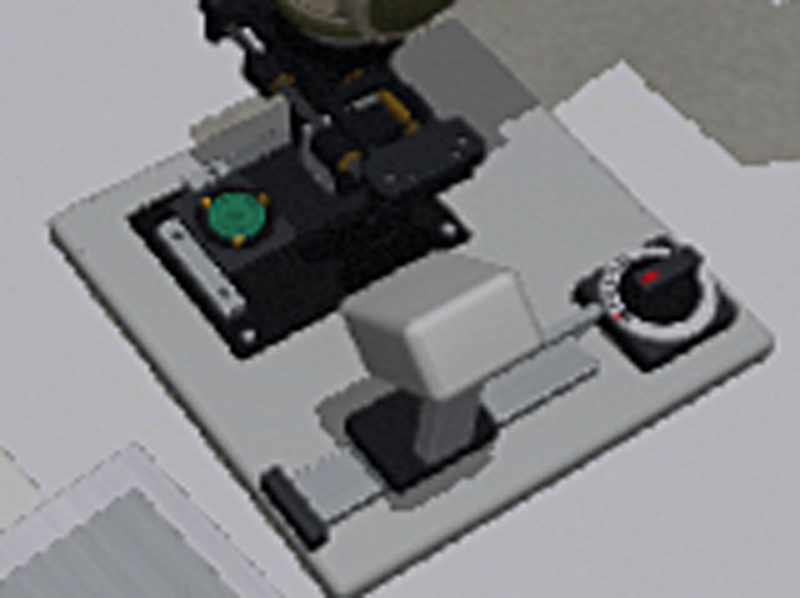

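View pics/t11.png

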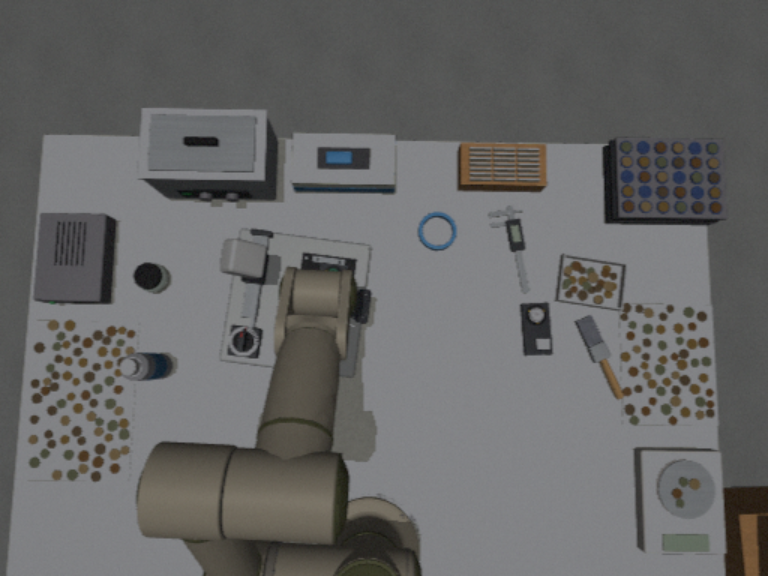

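```bash
python3 -c "
from h import *
print(r.close_job(), r.sense()['t'])"
```

```text
the job is handed in; nothing more can be done
the job is handed in; nothing more can be done
```

The dial is on its zero stop and the green carrier is seated in the corner, held there by its grip. I handed the job in just after t = 17.6 s of the 64 s allowed.

**Dial:** I turned it anticlockwise until the wrist moment rose to about 0.66 N m, roughly ten times its friction. In the wrist picture the bar then lay along the scanner's x to within about 0.02 rad and covered the zero mark. The last scene picture still showed it there.

**Carrier:** I laid it on the stage, slid it onto the right-hand stop and then along to the far stop. I then turned it very slightly until the moment about the vertical fitted even bearing on both stops.

**Last readings:**
- The stops pushed back with about 12.5 N (far) and 10.5 N (right), both including some friction, with about 9 N downward. These were steady over the last half second.
- The tool was within about 0.001 rad of vertical.
- The last top picture shows the other carrier and the loose things unmoved.

**Checks that disagreed:**
- The grip ended at (-35.9, -59.4) mm in the scanner frame, against a nominal (-36, -58). The 1.4 mm in y is within the 2 mm camera calibration, and the force build-up showed real contact.
- The tool's yaw of -0.117 rad differs from the stage's measured -0.110. I put this down to give in the grasp, but the final picture could not measure the carrier's own squareness to that level.

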